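# Clear the relay, release two catches and hold the board rack's gate open

### The arm

A 7-joint arm with a two-finger parallel gripper is mounted at the origin on the work surface. World frame = base frame: x ahead of the robot, y to its left, z up, the work surface at z = 0. Lengths are in m, angles in rad, forces in N, time in s.
With the tool pointing down it reaches from about 0.425 to 1.025 m from the base axis. Payload 3.6 kg.
Tool frame: the origin (TCP) lies midway between the tips of the shut fingers; the grasp point (between the pads) lies 19 mm behind it (bot.hold_point_z is the distance from the TCP to the grasp point, in m); z points along the fingers, y is the line along which they close (so a half turn about z gives the same grasp; the last joint's range is limited). The gripper opens to 85 mm and grips with 20 to 120 N. Pads are 22 mm wide; open, the fingers measure 114 mm over their backs; the gripper's body (76 mm by 85 mm) begins 54 mm behind the grasp point. The pads swing forward as they close: fully open they stand 13 mm farther back than shut.
Start: joints at [-1.242, 0.591, 0.048, 1.609, -0.033, 0.943, -0.034], TCP at [0.297, 0.661, 0.231] pointing down, gripper open.
Joint ranges: [-2.69, 2.69], [-0.47, 2.24], [-1.27, 1.36], [0.19, 2.51], [-1.53, 4.68], [0.08, 2.07], [-3.09, 3.09]. Speed limits (rad/s): [2.57, 2.57, 3.14, 3.14, 3.14, 3.14, 3.14].

### API

Orientations are given as a unit quaternion [w, x, y, z].
In Python, from station import bot, eyes, telemetry gives the robot as it stands (bot), with the cameras (eyes) and the readings (telemetry).
- The arm moves only by the tool drive_effector, called after "Call:" as name([rows], argument=value, ...), one row to a line, values as JSON. Schema: {"type":"object","properties":{"steps":{"type":"object","properties":{"increments":{"type":"array","items":{"type":"array","items":{"type":"number"},"minItems":5,"maxItems":5},"minItems":1,"maxItems":8}},"additionalProperties":false,"required":["increments"]},"squeeze":{"type":"number"},"only":{"type":"string"},"quiet":{"type":"boolean"},"lines":{"type":"string"}},"required":["steps"],"additionalProperties":false}. steps is an object whose key "increments" holds a list of rows, 1 to 8 of them, each of 5 numbers: the finger opening in m, then dx, dy, dz in m, then a turn about the tool's z in rad; each row is the pose to reach, as a shift and turn from the pose commanded when the call began, along the tool's axes at that moment; what a row does not reach only later rows make up. A row lasts 1/12 s, in which the tool goes at most 0.0417 m and 0.125 rad, less where a joint would pass 70% of its speed; a pose out of reach is approached as far as the arm can. The fingers move at their own pace and stop on an object; squeeze is the grip in N (left out, the last holds). Time passes only in rows, so rows that do not move let the fingers close. The tool returns the time, the measured TCP pose, the force, the opening and the grip force at its end. only (a regular expression) keeps the lines of the reply that match it, lines (a string "A,B") keeps lines A to B, and quiet returns only ok. Input that does not fit is refused with a message, and nothing moves.
- telemetry.sense(): the state, without advancing time (a new reading comes with each control period).
- eyes.read_camera(name): name is "scene" or "top"; returns a dict with "img" (480x640x3 uint8, blue, green, red), "intrinsics" (3x3 intrinsics, pixels), "R" (3x3) and "t" (3): a world point X has camera coordinates R X + t. Camera axes: x right, y down, z forward; pixel columns grow to the right and rows downward; lengths in m; the calibration is good to about 2 mm. A picture is of the moment at which its call begins. There is no depth.
- bot.close_job(): hands the job in; it is judged then, once.
The state is a dict: "time_s": time; "joint_pos": joint angles; "qd": joint speeds; "joint_torque": joint torques, N m; "tool_pos": TCP position; "tcp_rot": TCP orientation; "wrist_force": force on the tool from outside, world axes, zero at the start; "torque": the same for the moment, N m; "finger_gap": finger opening in m; "grasp_force": force on a finger pad.
Only numpy, scipy, OpenCV 4.12 (cv2) and the standard library are available. Lean on these libraries where they do the work, as an engineer would, in place of code of your own. Each camera call takes 0.05 s, during which the arm holds its last target. There are 200 camera calls.

### The job

Clear the loose relay out of the gate's way: set it fully down in the tray nest of its own shape and let go. Then squeeze the round-pin catch on the board rack fully together, after it the flat-plate catch, and by its upright handle swing the gate past its detent until it stands about square to the rack. Finish while still holding the gate wide open by the handle, with the other things on the bench left where they were.

Things in the scene. Friction and masses are not known exactly. Their poses are not given: they have to be found in the camera images.
- rack: Black rack of circuit boards, fixed, 270 mm wide (y), 175 mm deep, front rail top 90 mm above the bench. Origin on the bench under the middle of the shut gate; x points into the rack, away from the robot, y along the shut gate towards the hinge, z up. An 8 mm thick sill lies before the hinge half (x -80 to +10, y 25 to 135 mm); nothing else of it stands before the gate.
- gate_hinge (a point): Point on the gate's vertical hinge axis, 115 mm along +y of the rack origin, 90 mm above the bench, with the rack's axes. The aluminium gate panel reaches 236 mm from the hinge, is 8 mm thick, 17 to 77 mm above the bench, with two 8 mm wide teeth on top up to 104 mm, before which the catches' hooks stand and hold it shut.
- gate (a joint): Gate angle, rad: 0 shut (along -y from the hinge), grows as it swings out to the robot, clockwise seen from above; stop at 1.65. Latched it has about 0.05 rad of play. A sprung ball detent resists from about 0.6 to 0.9 rad (about 6 N at the handle); a return spring (0.22 N m/rad, about 2 N at the handle when wide) always draws it shut: let go when wide, it falls back against the detent (0.87 rad).
- gate_handle: Round upright dark steel handle, 18 mm diameter, 75 to 125 mm above the bench. Origin on its axis, 105 mm above the bench. It stands 50 mm before the gate panel's middle and 125 mm along it from the hinge (gate shut: rack x -50, y -10 mm) and goes round with the gate; it is a sleeve that turns freely on its pin. Its bracket to the gate lies below 72 mm.
- catch_round: Catch with two upright round steel pins, 14 mm diameter, on a plate 38 x 96 x 6 mm on the rack's rail, at rack x 30, y +45 or -75 mm (the flat catch has the other place). Origin under the plate's middle, 90 mm above the bench; axes of the rack. Squeezed along y. Pins 7 to 41 mm above the origin, 60 mm over their outsides when locked. A hook reaches over the gate (to x -43 mm).
- catch_round_tab (a joint): How far each pin of the round catch has been squeezed inwards, m: 0 locked, 0.011 fully together (38 mm over the outsides); the two pins are geared and move equally. Stiff (about 6 N) and stays where it is left; frees the gate from 0.0075 on.
- catch_flat: Catch with two upright flat steel plates, each 8 mm thick (y), 30 mm wide (x), otherwise like the round catch: 60 mm over the outsides when locked, plates from 7 to 41 mm above the origin, origin under the base plate's middle, squeezed along y.
- catch_flat_tab (a joint): How far each plate of the flat catch has been squeezed inwards, m: 0 locked, 0.011 fully together (38 mm over the outsides), geared, about 6 N, stays where it is left; frees the gate from 0.0075 on.
- relay: Loose black box-shaped relay, 44 (x) x 28 (y) x 40 (z) mm, about 60 g, upright on the bench before the gate, in its swing. Origin at the centre of its underside.
- tray: Fixed grey tray, 85 (x) x 170 (y) x 16 mm high, with three nests 12 mm deep in a row along y: oblong (y +48 mm), round (y -8 mm, holds a choke) and square (y -56 mm, empty, 32 mm, too small for the relay). Origin at the centre of its underside.
- tray_hole0 (a point): Middle of the mouth of the oblong nest, 16 mm above the bench; nest 48 (x) x 32 (y) mm, 12 mm deep; axes of the tray.
- choke: Bystander: copper round choke, 33 mm diameter, 26 mm high, sitting in the tray's round nest; origin at its underside.
- meter: Bystander: orange multimeter, 190 x 90 x 48 mm, lying; origin at its underside.
- screwdriver: Bystander: screwdriver 170 mm long (x), lying left of the rack; origin near its middle.
- spare_board: Bystander: green circuit board 100 x 60 mm, lying right of the rack, 13 mm high.
- tape: Bystander: roll of tape, 84 mm diameter, 24 mm high.
- terminal_strip: Bystander: green terminal strip 56 x 14 x 16 mm.
- phone: Bystander: white phone 140 x 70 x 9 mm.

How it is judged:
On the way, in this order (a step that is already met when the one before it is completed fails the run):
1. the relay stands fully down in the oblong nest and is let go (z of relay in the frame of tray_hole0 below -0.009 m and horizontal distance between relay and tray_hole0 below 0.005 m and angle between relay's own z axis and vertical below 0.1 rad and contact force between the fingers and relay below 0.1 N and value of joint gate below 0.15 rad), for 0.2 s.
2. the round-pin catch is squeezed together, the flat one still locked (value of joint catch_round_tab above 0.0085 m and value of joint catch_flat_tab below 0.005 m and value of joint gate below 0.15 rad), for 0.1 s.
3. the flat-plate catch is squeezed together too, the gate not yet swung (value of joint each of catch_round_tab, catch_flat_tab above 0.0085 m and value of joint gate below 0.15 rad), for 0.1 s.
4. the gate is past its detent (value of joint gate above 0.95 rad), for 0.1 s.
At the end, for the whole second after the job is handed in: The relay stands upright and fully down in the oblong nest (within 5 mm), let go; both catches are still squeezed (over 7.5 of 11 mm); the gate is held still at more than 1.2 rad (about 70 degrees) with the fingers bearing on its handle with over 1 N (z of relay in the frame of tray_hole0 below -0.009 m and horizontal distance between relay and tray_hole0 below 0.005 m and angle between relay's own z axis and vertical below 0.1 rad and contact force between the fingers and relay below 0.1 N and value of joint each of catch_round_tab, catch_flat_tab above 0.0075 m and value of joint gate above 1.2 rad and velocity of joint gate between -0.1 and 0.1 rad/s and contact force between the fingers and gate_handle above 1 N); the arm keeps its last pose, push and grip.
It fails at once if a bystander is moved by more than 30 mm (distance of any of choke, meter, screwdriver, spare_board, tape, terminal_strip, phone from where it was at the start of the episode above 0.03 m).
It also fails if it takes over 59 s, if anything falls off the work surface, if the arm or the gripper's body presses on something with over 40 N, if the wrist force passes 120 N, or if a joint passes its speed limit or range.

## Working session

There is one attempt and no reset: what is moved stays moved. The work goes in short steps, Python scripts to look and compute and a tool call to move; the robot and the scene stay as the last step left them, time stands still between calls to the robot, and variables do not carry over. Pictures are saved under pics/ and viewed, at most 10 in all, crops included, and the job is handed in when it is done.

```bash
ls; mkdir -p pics
```

Run:
```python
from station import bot, eyes, telemetry
import cv2,json
s=telemetry.sense();print(s)
for n in("scene","top"):
    c=eyes.read_camera(n);cv2.imwrite(f"pics/{n}0.png",c["img"]);print(n,c["intrinsics"].tolist(),c["R"].tolist(),c["t"].tolist())
```

```text
pics
station.py
{'time_s': 0.0, 'joint_pos': array([-1.24248116,  0.59212302,  0.04827672,  1.60985071, -0.03331021,
        0.94267918, -0.0337214 ]), 'qd': array([ 0.00095265, -0.00021061, -0.00048011, -0.00165903,  0.00042199,
        0.00241568,  0.00029365]), 'joint_torque': array([-8.65649713e-05, -5.48693490e+01,  1.54653411e+00, -1.98119223e+01,
        9.39166930e-03,  9.01585881e-03,  1.01561477e-05]), 'tool_pos': array([0.29646387, 0.66069826, 0.23012689]), 'tcp_rot': array([-1.83658585e-04,  2.09312331e-01,  9.77848187e-01, -1.11288141e-03]), 'wrist_force': array([ 0.02015038, -0.04540293,  0.60081244]), 'torque': array([0.01305396, 0.01595192, 0.01928777]), 'grasp_force': 0.0, 'finger_gap': 0.08536863471775798}
scene [[489.0508591834932, 0.0, 321.1090276771085], [0.0, 489.0508591834932, 239.8578872656119], [0.0, 0.0, 1.0]] [[0.8673025607033572, 0.4975452223807633, -0.01533035823051407], [0.3396830094831154, -0.61407373701285, -0.7124106249766121], [-0.3638704731987644, 0.6126680970942997, -0.7015953830641685]] [-0.4765507546366454, -0.12867083405040317, 1.3402748898258112]
top [[469.34272121495957, 0.0, 316.61095663913136], [0.0, 469.34272121495957, 241.36622038518783], [0.0, 0.0, 1.0]] [[-0.02380417382974507, -0.9997163762613148, 0.0007268722228773246], [-0.980438068397003, 0.02320302803765334, -0.19545540035475673], [0.19538309892679467, -0.0053653075241763, -0.9807123217992796]] [0.02393437738472017, 0.551483264610403, 1.2709119846801893]
```

View pics/scene0.png

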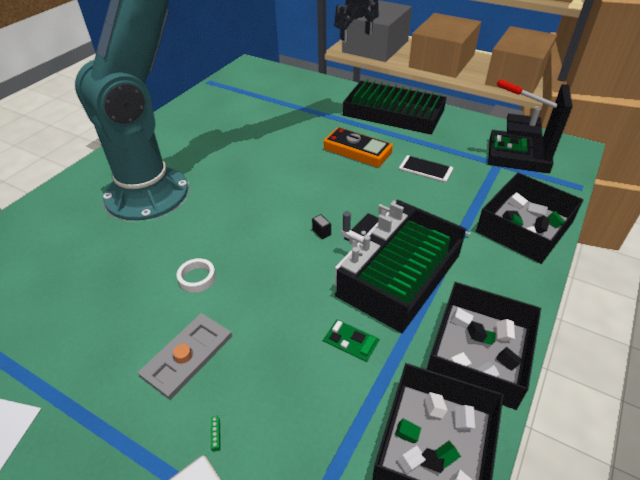

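View pics/top0.png

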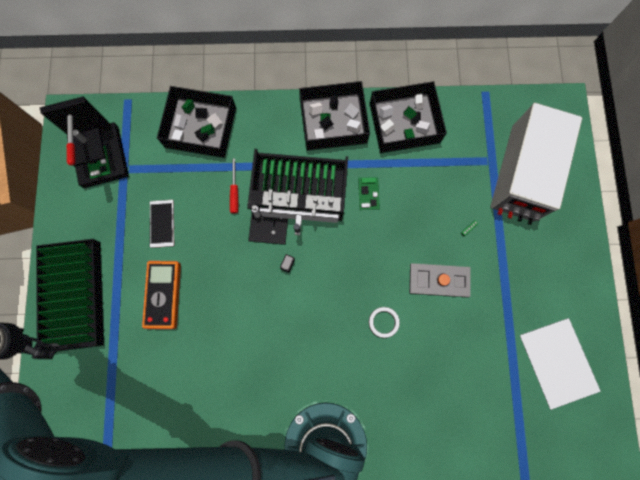

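The scene view shows the rack at about (400,260), with the relay at (321,226) and the handle at (347,222). The tray is at (186,354) and its oblong nest at (209,330). In the top view the relay is at (288,264), the tray at (440,280) and the oblong nest probably at (422,279). Next I enlarge these areas.

Run:
```python
import cv2,numpy as np
t=cv2.imread("pics/top0.png");s=cv2.imread("pics/scene0.png")
def crop(im,x,y,w,h,k):
    o=cv2.resize(im[y:y+h,x:x+w],None,fx=k,fy=k,interpolation=cv2.INTER_CUBIC)
    for i in range(0,w,10):
        cv2.line(o,(i*k,0),(i*k,6 if i%50 else 14),(0,255,255),1);
        if i%20==0: cv2.putText(o,str(x+i),(i*k,22),0,.35,(0,255,255),1)
    for i in range(0,h,10):
        cv2.line(o,(0,i*k),(6,i*k),(0,255,255),1)
        if i%20==0: cv2.putText(o,str(y+i),(8,i*k+4),0,.35,(0,255,255),1)
    return o
cv2.imwrite("pics/a.png",crop(s,310,190,160,120,5))
cv2.imwrite("pics/b.png",crop(t,240,180,114,96,7)[:600,:798])
a=crop(s,130,310,110,90,4);b=crop(t,400,255,80,50,5);c=crop(s,305,205,36,40,8)
d=crop(t,272,250,36,30,8)
o=np.zeros((600,800,3),np.uint8);o[:360,:440]=a;o[:240,460:748]=d;o[250:570,460:748]=c;o[365:600,:400]=b[:235]
cv2.imwrite("pics/c.png",o)
```

```text
(no output)
```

View pics/a.png

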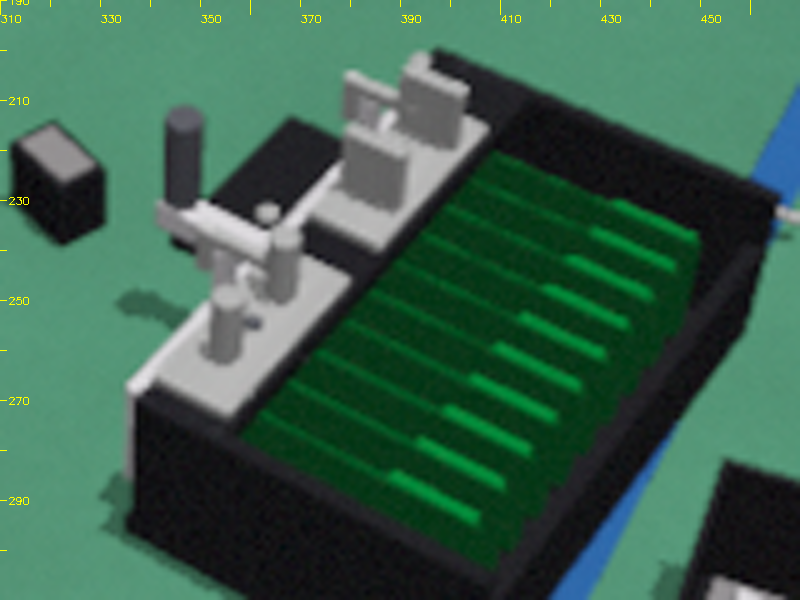

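View pics/b.png

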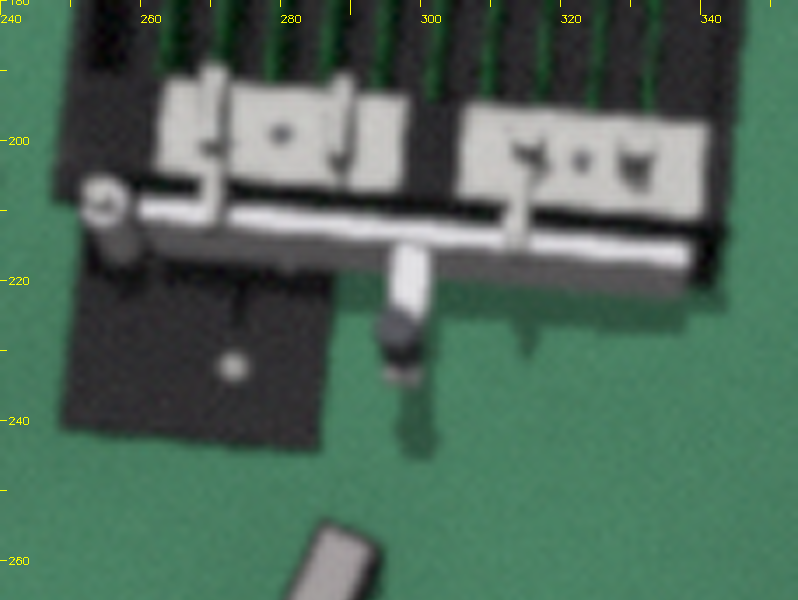

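View pics/c.png

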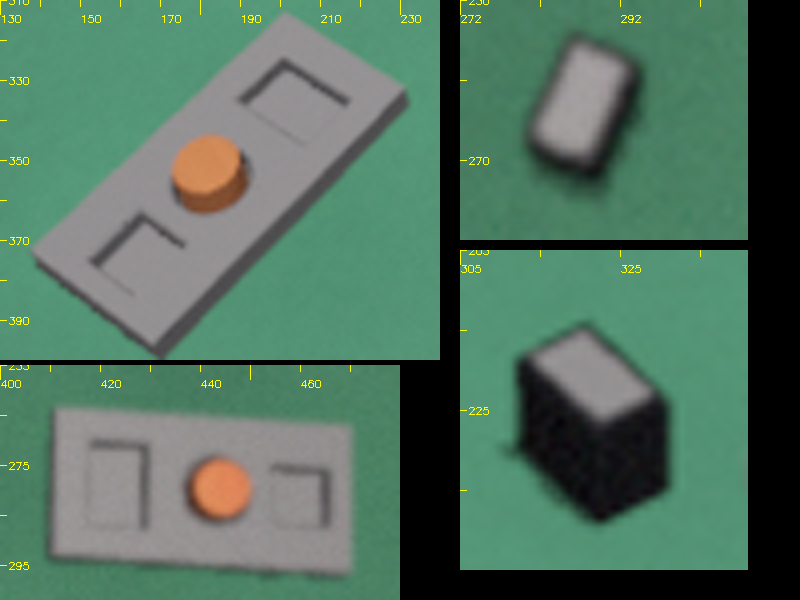

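Readings from the crops:
- **Catches:** the flat catch is on the hinge side (y +45). The round catch is at y -75, with pin tops at scene (355.8,248.8) and (367.2,237.6).
- **Handle top:** scene (347,212.4), top (296.7,226.6).
- **Relay top centre:** scene about (321.9,220.6), top about (287.7,261.9).
- **Oblong nest:** scene about (203.5,335.6), top about (423.8,279.1).

I now triangulate these points and fit the poses.

Create geo.py:
```python
import numpy as np
from scipy.optimize import least_squares
K={'s':(489.05086,321.10903,239.85789),'t':(469.34272,316.61096,241.36622)}
R={'s':np.array([[0.8673025607033572,0.4975452223807633,-0.01533035823051407],[0.3396830094831154,-0.61407373701285,-0.7124106249766121],[-0.3638704731987644,0.6126680970942997,-0.7015953830641685]]),
't':np.array([[-0.02380417382974507,-0.9997163762613148,0.0007268722228773246],[-0.980438068397003,0.02320302803765334,-0.19545540035475673],[0.19538309892679467,-0.0053653075241763,-0.9807123217992796]])}
T={'s':np.array([-0.4765507546366454,-0.12867083405040317,1.3402748898258112]),'t':np.array([0.02393437738472017,0.551483264610403,1.2709119846801893])}
def proj(c,X):
    p=R[c]@X+T[c];f,u,v=K[c];return np.array([f*p[0]/p[2]+u,f*p[1]/p[2]+v])
def tri(s,t):
    r=least_squares(lambda X:np.r_[proj('s',X)-s,proj('t',X)-t],[.6,0,0]);return r.x,np.abs(r.fun).max()
def place(p,X):
    c,s=np.cos(p[2]),np.sin(p[2]);return np.array([p[0]+c*X[0]-s*X[1],p[1]+s*X[0]+c*X[1],X[2]+p[3]])
def fit(obs,x0):  # obs: (cam,model pt,pixel); pose x,y,yaw,z
    r=least_squares(lambda p:np.concatenate([proj(c,place(p,np.array(X)))-u for c,X,u in obs]),x0,loss='soft_l1');
    return r.x,np.array([proj(c,place(r.x,np.array(X)))-u for c,X,u in obs]).round(1)
```

Run:
```python
from geo import *
np.set_printoptions(precision=4,suppress=True)
print('handle',tri((347,212.4),(296.7,226.6)));print('rdot',tri((360.4,254.2),(323.1,202.9)))
print('nest',tri((203.5,335.6),(423.8,279.1)));print('relay top',tri((321.9,220.6),(287.7,261.9)))
h=.03
rack=[('s',(-.05,-.01,.125),(347,212.4)),('t',(-.05,-.01,.125),(296.7,226.6)),('s',(h,-.075,.096),(360.4,254.2)),('t',(h,-.075,.096),(323.1,202.9)),('t',(h,.045,.096),(280.1,199.2)),
('s',(h,-.098,.131),(355.8,248.8)),('s',(h,-.052,.131),(367.2,237.6))]
for y0,px in((.045,[(263.6,191.1),(298.3,193.9),(297.4,207.1),(262.1,204.6)]),(-.075,[(306.4,194.7),(341.1,197.9),(340,211.1),(305.4,207.9)])):
    for (a,b),u in zip([(1,1),(1,-1),(-1,-1),(-1,1)],px): rack.append(('t',(h+a*.019,y0+b*.048,.096),u))
rack+=[('s',(.049,.093,.096),(408,215.4)),('s',(.049,-.003,.096),(386,240)),('s',(.049,-.027,.096),(380.4,245.6)),('s',(.049,-.123,.096),(356,273)),('t',(-.08,.135,.008),(248.6,241.4)),('t',(-.08,.025,.008),(285.7,244.6))]
p,r=fit(rack,[.7,0.1,0,0]);print('rack',p,r.tolist())
for n,X in dict(round=(h,-.075,.096),flat=(h,.045,.096),handle=(-.05,-.01,.105),hinge=(0,.115,.09)).items():print(n,place(p,np.array(X)))
tray=[]
for (x,y),s,t in zip([(.0425,.085),(.0425,-.085),(-.0425,-.085),(-.0425,.085)],[(232,333),(170,396.75),(138.75,372.5),(201.25,313)],[(410.8,263.4),(470.4,267),(470.2,297.4),(410,293.2)]):
    tray+=[('s',(x,y,.016),s),('t',(x,y,.016),t)]
for (x,y),s,t in zip([(.024,.064),(.024,.032),(-.024,.032),(-.024,.064)],[(217.5,335.5),(206.25,346.5),(189.5,335.5),(200.75,325)],[(418,270),(429.8,271),(429.6,288),(417.6,287.4)]):
    tray+=[('s',(x,y,.016),s),('t',(x,y,.016),t)]
p,r=fit(tray,[.6,-.3,0,0]);print('tray',p,r.tolist(),place(p,np.array((0,.048,.016))))
rel=[('t',(.022,.014,.04),(286.3,254)),('t',(.022,-.014,.04),(294.5,257.6)),('t',(-.022,-.014,.04),(289.3,269.5)),('t',(-.022,.014,.04),(280.5,266.5)),
('s',(.022,-.014,0),(322.5,239.1)),('s',(.022,-.014,.04),(323.1,226.5)),('s',(-.022,-.014,.04),(313.5,218.4)),('s',(-.022,.014,.04),(320.4,214.4)),('s',(.022,.014,.04),(330.3,223.1)),('s',(.022,.014,0),(331,234.7)),('s',(-.022,-.014,0),(312.2,230))]
for y0 in(-.5,-1.2,.5):
    p,r=fit(rel,[.52,.07,y0,0]);print('relay',p,r.tolist())
```

```text
handle (array([0.5801, 0.0642, 0.1256]), np.float64(0.25556933546636174))
rdot (array([ 0.6521, -0.0096,  0.0962]), np.float64(0.011720464589245694))
nest (array([ 0.4432, -0.2939,  0.0117]), np.float64(0.1888141981499416))
relay top (array([0.4978, 0.0943, 0.041 ]), np.float64(0.18156760265384264))
rack [ 0.6314  0.0681 -0.1108 -0.0016] [[-0.2, 1.0], [0.1, -0.2], [0.3, 0.8], [0.1, -0.1], [0.2, -0.0], [-0.6, 1.0], [0.2, -0.7], [0.3, 0.1], [-0.2, 0.2], [-0.6, 0.1], [0.3, -0.3], [0.2, 0.1], [-0.2, -0.2], [-0.2, -0.3], [-0.0, 0.0], [-0.3, -0.3], [0.1, -0.9], [-0.1, -0.1], [-0.3, -0.2], [-0.5, -0.2], [-0.2, -0.2]]
round [ 0.6529 -0.0098  0.0944]
flat [0.6662 0.1095 0.0944]
handle [0.5806 0.0636 0.1034]
hinge [0.6441 0.1823 0.0884]
tray [ 0.4391 -0.3411 -0.0856 -0.0041] [[-0.5, -0.5], [0.0, 0.1], [-1.2, 0.0], [-0.6, 0.1], [-0.8, 0.9], [-0.4, -0.8], [0.2, 0.6], [0.2, -0.3], [0.2, -0.1], [-0.0, 0.3], [0.3, 0.1], [-0.7, -0.0], [-0.1, -0.3], [-0.7, -0.4], [-0.1, -0.5], [0.1, -0.5]] [ 0.4432 -0.2933  0.0119]
relay [ 0.4972  0.0942 -0.4061  0.0014] [[-0.3, -1.0], [0.6, -1.0], [-0.1, 1.4], [-0.5, 0.7], [0.1, 0.6], [-0.8, 1.3], [-2.0, -0.4], [0.3, -1.0], [1.3, -0.2], [0.6, 0.1], [-0.2, -0.1]]
relay [ 0.4972  0.0942 -0.4061  0.0014] [[-0.3, -1.0], [0.6, -1.0], [-0.1, 1.4], [-0.5, 0.7], [0.1, 0.6], [-0.8, 1.3], [-2.0, -0.4], [0.3, -1.0], [1.3, -0.2], [0.6, 0.1], [-0.2, -0.1]]
relay [ 0.4972  0.0942 -0.4061  0.0014] [[-0.3, -1.0], [0.6, -1.0], [-0.1, 1.4], [-0.5, 0.7], [0.1, 0.6], [-0.8, 1.3], [-2.0, -0.4], [0.3, -1.0], [1.3, -0.2], [0.6, 0.1], [-0.2, -0.1]]
```

Create go.py:
```python
import sys,numpy as np
from scipy.spatial.transform import Rotation as Ro
from station import bot, eyes, telemetry
# args: x y z [yaw of closing axis measured from world y (ccw+)]
s=telemetry.sense();q=s['tcp_rot'];M=Ro.from_quat([q[1],q[2],q[3],q[0]]).as_matrix()
x,y,z=map(float,sys.argv[1:4]);d=M.T@(np.array([x,y,z])-s['tool_pos'])
a=np.arctan2(-M[0,1],M[1,1]);out=''
if len(sys.argv)>4:
    t=-(float(sys.argv[4])-a);t=(t+np.pi/2)%np.pi-np.pi/2;out=f'turn {t:.3f}'
print('t',round(s['time_s'],2),'pos',s['tool_pos'].round(4),'yaw',round(a,3),'F',s['wrist_force'].round(1),'j7',s['joint_pos'][6].round(2),'d',d.round(4),'n',round(np.linalg.norm(d)/.0417,1),out)
```

```bash
python3 go.py .4972 .0942 .231 -.406; python3 go.py .4972 .0942 .015; python3 go.py .4436 -.2935 .1 -.0856
```

```text
t 0.1 pos [0.2965 0.6608 0.2302] yaw -0.422 F [-0.4  0.5  0.6] j7 -0.03 d [-4.151e-01 -4.348e-01  2.000e-04] n 14.4 turn -0.016
t 0.1 pos [0.2965 0.6608 0.2302] yaw -0.422 F [-0.4  0.5  0.6] j7 -0.03 d [-0.415  -0.4343  0.2162] n 15.3 
t 0.1 pos [0.2965 0.6608 0.2302] yaw -0.422 F [-0.4  0.5  0.6] j7 -0.03 d [-0.5248 -0.8102  0.1319] n 23.4 turn -0.336
```

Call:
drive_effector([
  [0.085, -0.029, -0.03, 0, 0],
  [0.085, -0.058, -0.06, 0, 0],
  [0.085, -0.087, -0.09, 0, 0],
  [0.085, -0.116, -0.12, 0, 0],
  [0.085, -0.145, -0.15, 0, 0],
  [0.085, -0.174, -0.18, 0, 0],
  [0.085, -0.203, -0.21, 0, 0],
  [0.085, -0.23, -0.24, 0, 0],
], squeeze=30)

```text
refused: steps: the value is not of type 'object' (schema: type "object"). Nothing was moved.
```

Wrong form. The message asks for an object with the rows under "increments", so I'll send the same numbers that way.

Call:
drive_effector(steps={"increments": [[0.085, -0.029, -0.03, 0, 0], [0.085, -0.058, -0.06, 0, 0], [0.085, -0.087, -0.09, 0, 0], [0.085, -0.116, -0.12, 0, 0], [0.085, -0.145, -0.15, 0, 0], [0.085, -0.174, -0.18, 0, 0], [0.085, -0.203, -0.21, 0, 0], [0.085, -0.23, -0.24, 0, 0]]}, squeeze=30)

```text
time_s: 0.77
tool_pos: [0.4088, 0.346, 0.2311]
tcp_rot: [0.0, 0.209, 0.978, -0.0]
wrist_force: [-0.1, 0.1, -0.2]
finger_gap: 0.0848
grasp_force: 0.0
```

```bash
python3 go.py .4972 .0942 .15 -.406
```

```text
t 0.77 pos [0.4088 0.346  0.2311] yaw -0.422 F [-0.1  0.1 -0.2] j7 0.4 d [-0.1838 -0.1935  0.0812] n 6.7 turn -0.016
```

Call:
drive_effector(steps={"increments": [[0.085, -0.026, -0.028, 0.012, 0], [0.085, -0.052, -0.056, 0.024, 0], [0.085, -0.08, -0.084, 0.036, 0], [0.085, -0.106, -0.112, 0.048, 0], [0.085, -0.132, -0.14, 0.06, 0], [0.085, -0.158, -0.168, 0.072, -0.016], [0.085, -0.184, -0.194, 0.081, -0.016], [0.085, -0.184, -0.194, 0.081, -0.016]]})

```text
time_s: 1.43
tool_pos: [0.498, 0.0866, 0.1488]
tcp_rot: [-0.0, 0.208, 0.978, -0.003]
wrist_force: [0.7, 0.1, 0.2]
finger_gap: 0.0849
grasp_force: 0.0
```

```bash
python3 go.py .4972 .0942 .016 -.406
```

```text
t 1.43 pos [0.498  0.0866 0.1488] yaw -0.419 F [0.7 0.1 0.2] j7 0.95 d [0.004  0.0074 0.1328] n 3.2 turn -0.013
```

Call:
drive_effector(steps={"increments": [[0.085, 0, 0, 0, 0], [0.085, 0, 0, 0, 0]]})

```text
time_s: 1.6
tool_pos: [0.4966, 0.0963, 0.1501]
tcp_rot: [-0.0, 0.202, 0.979, 0.0]
wrist_force: [-0.7, 0.6, 0.3]
finger_gap: 0.0851
grasp_force: 0.0
```

```bash
python3 go.py .4972 .0942 .016 -.406
```

```text
t 1.6 pos [0.4966 0.0963 0.1501] yaw -0.406 F [-0.7  0.6  0.3] j7 0.95 d [-0.0015 -0.0018  0.1341] n 3.2 turn -0.000
```

Call:
drive_effector(steps={"increments": [[0.06, 0, 0, 0.03, 0], [0.06, 0, 0, 0.06, 0], [0.06, 0, 0, 0.09, 0], [0.06, -0.001, -0.001, 0.115, 0], [0.06, -0.001, -0.001, 0.13, 0], [0.06, -0.001, -0.001, 0.134, 0], [0.06, -0.001, -0.001, 0.134, 0]]})

```text
time_s: 2.18
tool_pos: [0.4965, 0.0967, 0.0156]
tcp_rot: [-0.001, 0.2, 0.98, 0.0]
wrist_force: [-0.4, 0.4, 0.1]
finger_gap: 0.0598
grasp_force: 0.0
```

```bash
python3 go.py .4972 .0942 .016 -.406
```

```text
t 2.18 pos [0.4965 0.0967 0.0156] yaw -0.402 F [-0.4  0.4  0.1] j7 0.97 d [-0.0016 -0.002  -0.0004] n 0.1 turn 0.004
```

Call:
drive_effector(steps={"increments": [[0.0, 0, 0, 0, 0], [0.0, 0, 0, 0, 0], [0.0, 0, 0, 0, 0], [0.0, 0, 0, 0, 0], [0.0, 0, 0, 0, 0], [0, 0, 0, 0, 0]]}, squeeze=30)

```text
time_s: 2.68
tool_pos: [0.4983, 0.0954, 0.0177]
tcp_rot: [0.001, 0.201, 0.98, 0.001]
wrist_force: [-1.8, 1.1, 6.7]
finger_gap: 0.0277
grasp_force: 30.3
```

```bash
python3 go.py .4972 .0942 .016 -.406
```

```text
t 2.68 pos [0.4983 0.0954 0.0177] yaw -0.405 F [-1.8  1.1  6.7] j7 0.97 d [ 0.0006 -0.0015  0.0017] n 0.1 turn 0.001
```

Call:
drive_effector(steps={"increments": [[0, 0, 0, -0.015, 0], [0, 0, 0, -0.045, 0], [0, 0, 0, -0.08, 0], [0, 0, 0, -0.1, 0]]})

```text
time_s: 3.02
tool_pos: [0.4983, 0.0947, 0.1193]
tcp_rot: [0.002, 0.202, 0.979, 0.001]
wrist_force: [0.9, -0.2, -1.4]
finger_gap: 0.0278
grasp_force: 29.6
```

```bash
python3 go.py .4436 -.2935 .085 -.0856
```

```text
t 3.02 pos [0.4983 0.0947 0.1193] yaw -0.406 F [ 0.9 -0.2 -1.4] j7 0.96 d [-0.1031 -0.3783  0.0338] n 9.4 turn -0.321
```

Call:
drive_effector(steps={"increments": [[0, -0.009, -0.035, 0, -0.03], [0, -0.018, -0.07, 0, -0.06], [0, -0.028, -0.105, 0, -0.09], [0, -0.038, -0.14, 0, -0.12], [0, -0.048, -0.175, 0, -0.15], [0, -0.058, -0.21, 0, -0.18], [0, -0.067, -0.245, 0, -0.21], [0, -0.076, -0.28, 0, -0.24]]})

```text
time_s: 3.68
tool_pos: [0.4561, -0.1944, 0.1169]
tcp_rot: [0.0, 0.082, 0.997, -0.0]
wrist_force: [-0.1, -0.2, -0.0]
finger_gap: 0.0276
grasp_force: 29.7
```

Call:
drive_effector(steps={"increments": [[0, -0.0197, -0.0314, 0.004, -0.04], [0, -0.04, -0.063, 0.008, -0.081], [0, -0.05, -0.086, 0.02, -0.081], [0, -0.05, -0.086, 0.034, -0.081], [0, -0.05, -0.086, 0.034, -0.081], [0, -0.05, -0.086, 0.034, -0.081]]})

```text
time_s: 4.18
tool_pos: [0.4906, -0.285, 0.082]
tcp_rot: [-0.001, 0.043, 0.999, 0.001]
wrist_force: [0.4, 0.9, -0.7]
finger_gap: 0.0276
grasp_force: 29.7
```

```bash
python3 go.py .4436 -.2935 .06 -.0856
```

```text
t 4.18 pos [ 0.4906 -0.285   0.082 ] yaw -0.085 F [ 0.4  0.9 -0.7] j7 1.83 d [ 0.0461 -0.0125  0.022 ] n 1.3 turn 0.001
```

Call:
drive_effector(steps={"increments": [[0, 0.023, -0.006, 0.01, 0], [0, 0.046, -0.0125, 0.022, 0], [0, 0.046, -0.0125, 0.022, 0], [0, 0.046, -0.0125, 0.022, 0], [0, 0.046, -0.0125, 0.022, 0]]})

```text
time_s: 4.6
tool_pos: [0.4459, -0.2933, 0.0613]
tcp_rot: [0.001, 0.042, 0.999, -0.0]
wrist_force: [0.8, -0.3, -1.8]
finger_gap: 0.0274
grasp_force: 29.7
```

```bash
python3 go.py .4436 -.2935 .06 -.0856
```

Run:
```python
from station import bot, eyes, telemetry
import cv2,numpy as np
o=np.zeros((600,800,3),np.uint8)
s=eyes.read_camera("scene")["img"];t=eyes.read_camera("top")["img"]
cv2.imwrite("pics/s1.png",s);cv2.imwrite("pics/t1.png",t)
o[:,:395]=cv2.resize(s[285:405,155:234],None,fx=5,fy=5,interpolation=2);o[:500,405:]=cv2.resize(t[230:330,395:474],None,fx=5,fy=5,interpolation=2)
cv2.imwrite("pics/d.png",o)
```

```text
t 4.6 pos [ 0.4459 -0.2933  0.0613] yaw -0.083 F [ 0.8 -0.3 -1.8] j7 1.87 d [ 0.0023 -0.0004  0.0013] n 0.1 turn 0.002
```

View pics/d.png

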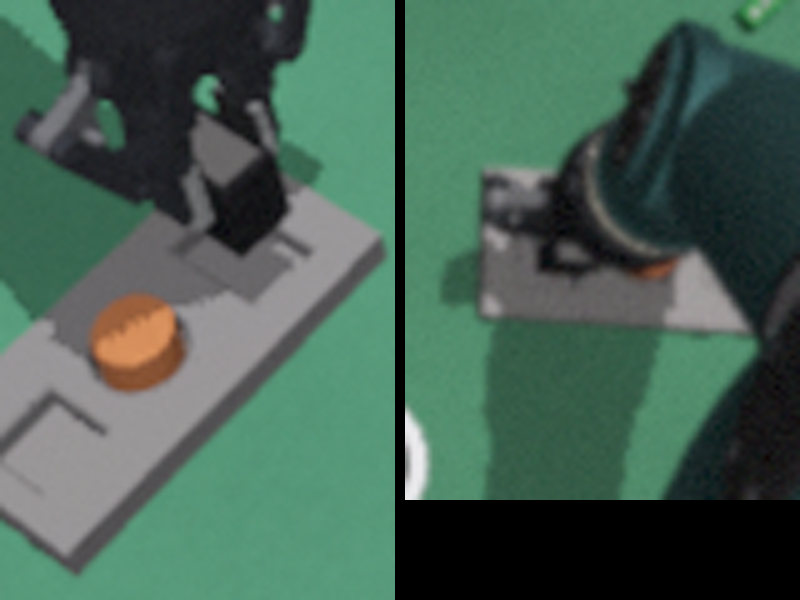

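The relay hangs straight above the nest. Its near lower corner is at scene (203,336), its right lower corner at (212.6,326.6), and its near top corner at (201.4,318). I compare that with the prediction.

Run:
```python
from geo import *
for z in(.042,.045):
    p=[.4459,-.2933,-.084,z]
    print([proj('s',place(p,np.array(X))).round(1).tolist() for X in((.022,-.014,0),(.022,.014,0),(.022,-.014,.04))])
```

```bash
python3 go.py .4436 -.2935 .06 -.0856
```

```text
[[204.8, 337.4], [214.8, 327.5], [201.0, 325.2]]
[[204.6, 336.5], [214.6, 326.6], [200.7, 324.3]]
t 4.7 pos [ 0.4469 -0.2936  0.0613] yaw -0.083 F [-0.5  0.8 -0.3] j7 1.87 d [ 0.0033 -0.0002  0.0013] n 0.1 turn 0.003
```

Call:
drive_effector(steps={"increments": [[0, 0.002, 0, 0.012, 0.002], [0, 0.002, 0, 0.022, 0.002], [0, 0.002, 0, 0.024, 0.002], [0, 0.002, 0, 0.024, 0.002], [0, 0.002, 0, 0.024, 0.002]]})

```text
time_s: 5.12
tool_pos: [0.4433, -0.2938, 0.0362]
tcp_rot: [-0.0, 0.043, 0.999, 0.0]
wrist_force: [0.4, 0.3, -0.8]
finger_gap: 0.0277
grasp_force: 29.7
```

```bash
python3 go.py .4436 -.2935 .036 -.0856
```

Run:
```python
from station import bot, eyes, telemetry
import cv2,numpy as np
s=[eyes.read_camera("scene")["img"].astype(float) for _ in range(4)]
s=np.mean(s,0).astype(np.uint8);cv2.imwrite("pics/s2.png",s)
cv2.imwrite("pics/e.png",cv2.resize(s[295:355,175:245],None,fx=10,fy=10,interpolation=2))
```

```bash
python3 go.py .4436 -.2935 .036 -.0856
```

```text
t 5.12 pos [ 0.4433 -0.2938  0.0362] yaw -0.086 F [ 0.4  0.3 -0.8] j7 1.86 d [-0.0003  0.0003  0.0002] n 0.0 turn -0.001
t 5.32 pos [ 0.4433 -0.2942  0.0367] yaw -0.087 F [-0.4  0.1 -0.8] j7 1.86 d [-0.0002  0.0007  0.0007] n 0.0 turn -0.001
```

View pics/e.png

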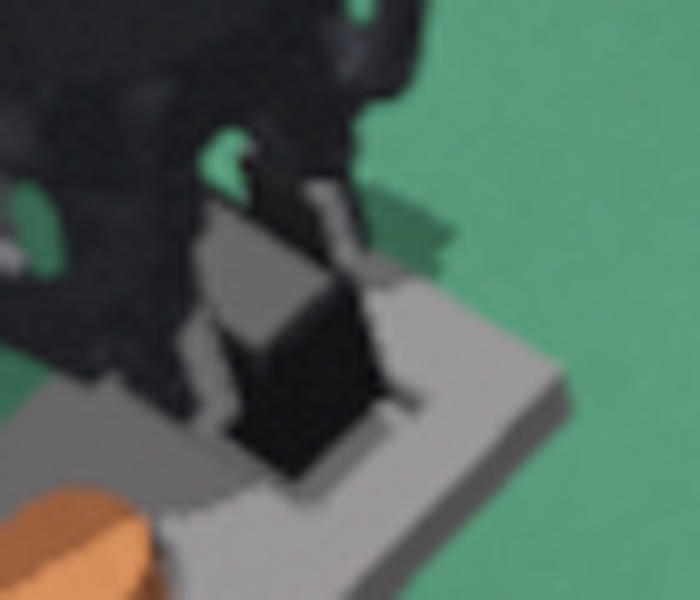

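The relay's lower corners are at scene (204.3,342.8) and (213.5,334.5). The nest's corners are at (206,345.5) and (217,335.5).

Run:
```python
from geo import *
t=[(.024,.064),(.024,.032),(-.024,.032),(-.024,.064)];
obs=[('s',(x,y-.048,.016),u) for (x,y),u in zip([(.024,.032),(.024,.064)],[(206,345.5),(217,335.5)])]
def f(z,obs):return least_squares(lambda p:np.concatenate([proj(c,place([p[0],p[1],-.086,z],np.array(X)))-u for c,X,u in obs]),[.44,-.29])
r=f(0,obs);print('nest',r.x,r.fun.round(1))
for z in(.017,.0205,.023):
    r=f(z,[('s',(.022,-.014,0),(204.3,342.8)),('s',(.022,.014,0),(213.5,334.5))]);print(z,r.x,r.fun.round(1))
```

```text
nest [ 0.44365915 -0.29464007] [-0.1  0.6  0.1 -0.6]
0.017 [ 0.43888212 -0.29439494] [-0.3  0.7  0.3 -0.8]
0.0205 [ 0.44093615 -0.29594987] [-0.3  0.7  0.3 -0.8]
0.023 [ 0.44240331 -0.29706053] [-0.3  0.8  0.4 -0.8]
```

Call:
drive_effector(steps={"increments": [[0, -0.002, 0.001, 0, 0], [0, -0.002, 0.001, 0.004, 0], [0, -0.002, 0.001, 0.007, 0], [0, -0.002, 0.001, 0.009, 0], [0, -0.002, 0.001, 0.009, 0]]})

```text
time_s: 5.73
tool_pos: [0.4446, -0.293, 0.0267]
tcp_rot: [-0.001, 0.043, 0.999, 0.0]
wrist_force: [-0.4, 0.9, -0.3]
finger_gap: 0.0277
grasp_force: 29.7
```

```bash
python3 go.py .445 -.293 .0202
```

```text
t 5.73 pos [ 0.4446 -0.293   0.0267] yaw -0.087 F [-0.4  0.9 -0.3] j7 1.85 d [-0.0004  0.      0.0065] n 0.2
```

Call:
drive_effector(steps={"increments": [[0, 0, 0, 0.003, 0], [0, 0, 0, 0.006, 0], [0, 0, 0, 0.007, 0], [0, 0, 0, 0.007, 0]]})

```text
time_s: 6.07
tool_pos: [0.4452, -0.2934, 0.0214]
tcp_rot: [0.0, 0.044, 0.999, -0.0]
wrist_force: [-1.7, 0.9, 10.5]
finger_gap: 0.0274
grasp_force: 29.4
```

```bash
python3 go.py .445 -.293 .0202
```

```text
t 6.07 pos [ 0.4452 -0.2934  0.0214] yaw -0.087 F [-1.7  0.9 10.5] j7 1.85 d [0.0002 0.0004 0.0012] n 0.0
```

Call:
drive_effector(steps={"increments": [[0.037, 0, 0, 0, 0], [0.037, 0, 0, 0, 0], [0.037, 0, 0, 0, 0], [0.037, 0, 0, 0, 0]]})

```text
time_s: 6.4
tool_pos: [0.4449, -0.2932, 0.0201]
tcp_rot: [-0.0, 0.043, 0.999, 0.0]
wrist_force: [0.2, -0.0, -0.2]
finger_gap: 0.0368
grasp_force: 0.0
```

Call:
drive_effector(steps={"increments": [[0.04, 0, 0, -0.02, 0], [0.04, 0, 0, -0.05, 0], [0.04, 0, 0, -0.09, 0], [0.04, 0, 0, -0.13, 0], [0.04, 0, 0, -0.16, 0], [0.06, 0, 0, -0.17, 0], [0.06, 0, 0, -0.17, 0]]})

```text
time_s: 6.98
tool_pos: [0.4467, -0.2942, 0.193]
tcp_rot: [0.003, 0.044, 0.999, -0.001]
wrist_force: [-0.0, -0.1, 0.1]
finger_gap: 0.0596
grasp_force: 0.0
```

```bash
python3 go.py .6529 -.0098 .19 -.1108;  python3 - <<'E'
from station import bot, eyes, telemetry
import cv2,numpy as np
s=eyes.read_camera("scene")["img"];t=eyes.read_camera("top")["img"]
cv2.imwrite("pics/s3.png",s);cv2.imwrite("pics/t3.png",t)
o=np.zeros((500,790,3),np.uint8)
o[:,:390]=cv2.resize(s[295:345,180:219],None,fx=10,fy=10,interpolation=2);o[:,400:]=cv2.resize(t[255:305,400:439],None,fx=10,fy=10,interpolation=2)
cv2.imwrite("pics/f.png",o)
E
```

```text
t 6.98 pos [ 0.4467 -0.2942  0.193 ] yaw -0.087 F [-0.  -0.1  0.1] j7 1.9 d [-0.1807  0.3013  0.0033] n 8.4 turn 0.024
```

View pics/f.png

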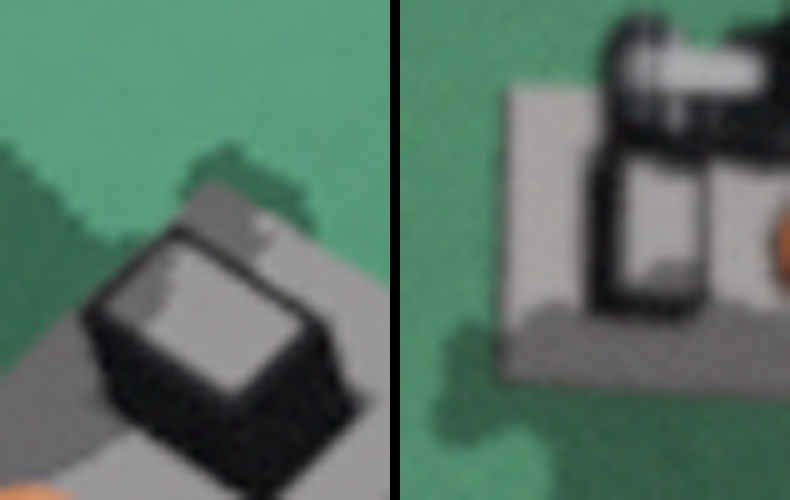

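The relay sits upright and low in the nest: its near lower edge meets the tray at scene crop (255,495), and only the upper part shows above the tray. Next is the round catch.

Call:
drive_effector(steps={"increments": [[0.085, -0.02, 0.033, 0, 0.003], [0.085, -0.04, 0.067, 0, 0.006], [0.085, -0.06, 0.1, 0, 0.009], [0.085, -0.08, 0.133, 0, 0.012], [0.085, -0.1, 0.167, 0, 0.015], [0.085, -0.12, 0.2, 0, 0.018], [0.085, -0.14, 0.233, 0, 0.021], [0.085, -0.16, 0.267, 0, 0.024]]})

```text
time_s: 7.75
tool_pos: [0.6265, -0.0396, 0.1869]
tcp_rot: [-0.003, 0.055, 0.998, -0.0]
wrist_force: [-0.6, -0.8, 0.6]
finger_gap: 0.0851
grasp_force: 0.0
```

Call:
drive_effector(steps={"increments": [[0.085, -0.013, 0.022, 0, 0], [0.085, -0.0207, 0.0345, 0, 0], [0.085, -0.0207, 0.0345, 0, 0], [0.085, -0.0207, 0.0345, 0, 0], [0.085, -0.0207, 0.0345, 0, 0]]})

```text
time_s: 8.17
tool_pos: [0.65, -0.0121, 0.1888]
tcp_rot: [-0.002, 0.057, 0.998, -0.001]
wrist_force: [0.2, -0.1, -0.7]
finger_gap: 0.0851
grasp_force: 0.0
```

```bash
python3 go.py .6529 -.0098 .107 -.1108
```

```text
t 8.17 pos [ 0.65   -0.0121  0.1888] yaw -0.114 F [ 0.2 -0.1 -0.7] j7 1.32 d [-0.0029  0.0028  0.0818] n 2.0 turn -0.003
```

Call:
drive_effector(steps={"increments": [[0.085, -0.003, 0.003, 0.03, -0.003], [0.085, -0.003, 0.003, 0.055, -0.003], [0.085, -0.003, 0.003, 0.07, -0.003], [0.085, -0.003, 0.003, 0.08, -0.003], [0.085, -0.003, 0.003, 0.08, -0.003]]})

```text
time_s: 8.58
tool_pos: [0.6525, -0.0092, 0.1079]
tcp_rot: [-0.003, 0.055, 0.998, -0.001]
wrist_force: [-0.5, 0.3, -0.2]
finger_gap: 0.0851
grasp_force: 0.0
```

Call:
drive_effector(steps={"increments": [[0.03, 0, 0, 0, 0], [0.03, 0, 0, 0, 0], [0.03, 0, 0, 0, 0], [0.03, 0, 0, 0, 0], [0.03, 0, 0, 0, 0], [0.03, 0, 0, 0, 0]]}, squeeze=40)

```text
time_s: 9.08
tool_pos: [0.6564, -0.0095, 0.1129]
tcp_rot: [0.001, 0.055, 0.998, -0.002]
wrist_force: [-1.8, -4.6, 8.6]
finger_gap: 0.0342
grasp_force: 39.7
```

```bash
python3 go.py .6529 -.0098 .107 -.1108
```

```text
t 9.08 pos [ 0.6564 -0.0095  0.1129] yaw -0.11 F [-1.8 -4.6  8.6] j7 1.3 d [ 0.0035 -0.0006  0.0059] n 0.2 turn 0.001
```

Call:
drive_effector(steps={"increments": [[0.03, 0, 0, 0, 0], [0.03, 0, 0, 0, 0], [0.03, 0, 0, 0, 0]]})

```text
time_s: 9.33
tool_pos: [0.6564, -0.0096, 0.1129]
tcp_rot: [0.002, 0.055, 0.998, -0.002]
wrist_force: [-2.1, -5.0, 8.7]
finger_gap: 0.0345
grasp_force: 39.7
```

```bash
python3 go.py .6529 -.0098 .107 -.1108
```

Run:
```python
from station import bot, eyes, telemetry
import cv2
cv2.imwrite("pics/s4.png",eyes.read_camera("scene")["img"])
```

```text
t 9.33 pos [ 0.6564 -0.0096  0.1129] yaw -0.11 F [-2.1 -5.   8.7] j7 1.3 d [ 0.0035 -0.0006  0.0059] n 0.2 turn 0.001
```

Call:
drive_effector(steps={"increments": [[0.085, 0, 0, 0, 0], [0.085, 0, 0, 0, 0], [0.085, 0, 0, 0, 0], [0.085, 0, 0, 0, 0], [0.085, 0, 0, -0.04, 0], [0.085, 0, 0, -0.08, 0], [0.085, 0, 0, -0.08, 0], [0.085, 0, 0, -0.08, 0]]})

```text
time_s: 10.05
tool_pos: [0.6575, -0.0054, 0.1933]
tcp_rot: [0.003, 0.053, 0.999, 0.001]
wrist_force: [0.0, -0.6, -0.8]
finger_gap: 0.0849
grasp_force: 0.0
```

```bash
python3 go.py .6529 -.0098 .107 -.1108;  python3 - <<'E'
from station import bot, eyes, telemetry
import cv2,numpy as np
a=cv2.imread("pics/s4.png");b=eyes.read_camera("scene")["img"];c=eyes.read_camera("top")["img"]
cv2.imwrite("pics/s5.png",b);cv2.imwrite("pics/t5.png",c)
s=lambda im,x,y,k,w=50,h=60:cv2.resize(im[y:y+h,x:x+w],None,fx=k,fy=k,interpolation=2)
o=np.zeros((600,800,3),np.uint8);o[:480,:400]=s(a,335,205,8);o[:480,400:]=s(b,335,205,8)
cv2.imwrite("pics/g.png",o)
E
```

```text
t 10.05 pos [ 0.6575 -0.0054  0.1933] yaw -0.107 F [ 0.  -0.6 -0.8] j7 1.32 d [ 0.0047 -0.005   0.0863] n 2.1 turn 0.004
```

View pics/g.png

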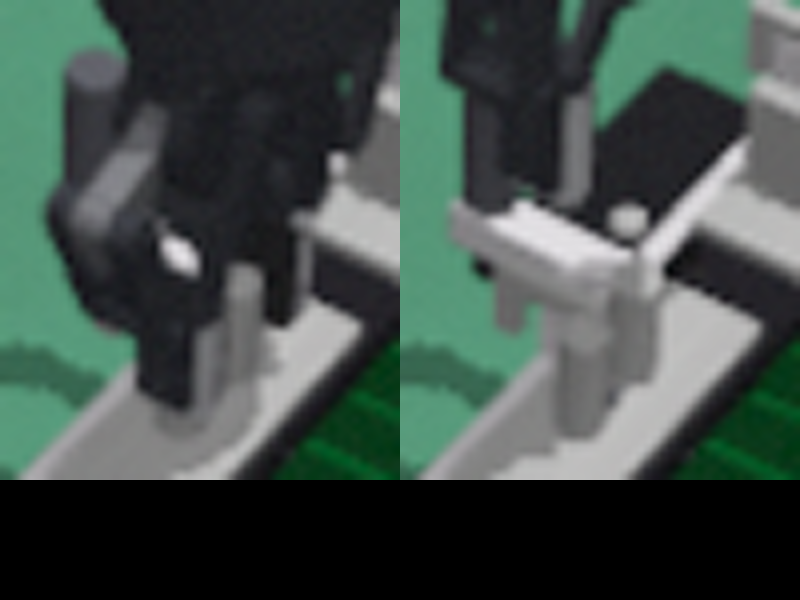

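The pins stand clearly closer now: tops at about scene (357.9,246.3) and (364.1,239), spaced 9.5 px against 16 before, so roughly 9 to 10 mm squeezed. I squeeze once more, deeper and harder, to be sure.

Call:
drive_effector(steps={"increments": [[0.05, 0.004, -0.004, 0.03, 0.003], [0.05, 0.004, -0.004, 0.06, 0.003], [0.05, 0.004, -0.004, 0.08, 0.003], [0.05, 0.004, -0.004, 0.09, 0.003], [0.05, 0.004, -0.004, 0.09, 0.003]]})

```text
time_s: 10.57
tool_pos: [0.6477, -0.0098, 0.0963]
tcp_rot: [-0.004, 0.055, 0.998, -0.0]
wrist_force: [0.2, -0.6, 0.3]
finger_gap: 0.05
grasp_force: 0.0
```

Call:
drive_effector(steps={"increments": [[0.02, 0, 0, 0, 0], [0.02, 0, 0, 0, 0], [0.02, 0, 0, 0, 0], [0.02, 0, 0, 0, 0], [0.02, 0, 0, 0, 0], [0.02, 0, 0, 0, 0]]}, squeeze=60)

```text
time_s: 11.07
tool_pos: [0.6504, -0.0091, 0.1004]
tcp_rot: [-0.0, 0.055, 0.998, 0.0]
wrist_force: [-0.4, 3.5, -6.1]
finger_gap: 0.0339
grasp_force: 61.8
```

```bash
python3 go.py .6529 -.0098 .107 -.1108
```

```text
t 11.07 pos [ 0.6504 -0.0091  0.1004] yaw -0.11 F [-0.4  3.5 -6.1] j7 1.3 d [-0.0025 -0.0005 -0.0066] n 0.2 turn 0.001
```

Call:
drive_effector(steps={"increments": [[0.085, 0, 0, 0, 0], [0.085, 0, 0, 0, 0], [0.085, 0, 0, 0, 0], [0.085, 0, 0, -0.03, 0], [0.085, 0, 0, -0.06, 0], [0.085, 0, 0, -0.075, 0], [0.085, 0, 0, -0.075, 0]]})

```text
time_s: 11.65
tool_pos: [0.6551, -0.0108, 0.1809]
tcp_rot: [0.006, 0.056, 0.998, 0.0]
wrist_force: [0.8, -0.1, -0.1]
finger_gap: 0.0851
grasp_force: 0.0
```

```bash
python3 go.py .6662 .1095 .17 -.1108
```

```text
t 11.65 pos [ 0.6551 -0.0108  0.1809] yaw -0.112 F [ 0.8 -0.1 -0.1] j7 1.32 d [0.0025 0.1208 0.011 ] n 2.9 turn -0.001
```

Call:
drive_effector(steps={"increments": [[0.085, 0, 0.03, 0, 0], [0.085, 0, 0.06, 0, 0], [0.085, 0, 0.09, 0, 0], [0.085, 0, 0.12, 0, 0], [0.085, 0, 0.12, 0, 0], [0.085, 0, 0.12, 0, 0], [0.085, 0, 0.12, 0, 0], [0.085, 0, 0.12, 0, 0]]})

```text
time_s: 12.32
tool_pos: [0.6642, 0.1069, 0.1751]
tcp_rot: [-0.0, 0.057, 0.998, -0.001]
wrist_force: [0.6, -0.4, -0.1]
finger_gap: 0.0852
grasp_force: 0.0
```

```bash
python3 go.py .6662 .1095 .103 -.1108
```

```text
t 12.32 pos [0.6642 0.1069 0.1751] yaw -0.113 F [ 0.6 -0.4 -0.1] j7 1.15 d [-0.0017  0.0029  0.0721] n 1.7 turn -0.003
```

Call:
drive_effector(steps={"increments": [[0.085, -0.001, 0.002, 0.02, 0], [0.085, -0.001, 0.002, 0.045, 0], [0.085, -0.001, 0.002, 0.06, 0], [0.085, -0.001, 0.002, 0.071, 0], [0.085, -0.001, 0.002, 0.071, 0], [0.085, -0.001, 0.002, 0.071, 0]]})

```text
time_s: 12.82
tool_pos: [0.6653, 0.1099, 0.1041]
tcp_rot: [-0.0, 0.056, 0.998, -0.0]
wrist_force: [-0.4, 0.0, 0.6]
finger_gap: 0.085
grasp_force: 0.0
```

```bash
python3 go.py .6662 .1095 .103 -.1108
```

```text
t 12.82 pos [0.6653 0.1099 0.1041] yaw -0.112 F [-0.4  0.   0.6] j7 1.13 d [-0.0009 -0.0003  0.0011] n 0.0 turn -0.002
```

Call:
drive_effector(steps={"increments": [[0.02, 0, 0, 0, 0], [0.02, 0, 0, 0, 0], [0.02, 0, 0, 0, 0], [0.02, 0, 0, 0, 0], [0.02, 0, 0, 0, 0], [0.02, 0, 0, 0, 0], [0.02, 0, 0, 0, 0]]}, squeeze=60)

```text
time_s: 13.4
tool_pos: [0.6665, 0.11, 0.1065]
tcp_rot: [0.001, 0.056, 0.998, -0.0]
wrist_force: [-2.1, -2.4, 8.7]
finger_gap: 0.0343
grasp_force: 62.0
```

```bash
python3 go.py .6662 .1095 .107 -.1108
```

```text
t 13.4 pos [0.6665 0.11   0.1065] yaw -0.112 F [-2.1 -2.4  8.7] j7 1.13 d [ 0.0002 -0.0005 -0.0005] n 0.0 turn -0.001
```

Call:
drive_effector(steps={"increments": [[0.06, 0, 0, 0, 0], [0.06, 0, 0, 0, 0], [0.06, 0, 0, 0, 0], [0.06, 0, 0, -0.03, 0], [0.06, 0, 0, -0.06, 0], [0.06, 0, 0, -0.075, 0], [0.05, 0, 0, -0.075, 0], [0.05, 0, 0, -0.075, 0]]})

```text
time_s: 14.07
tool_pos: [0.6657, 0.1119, 0.18]
tcp_rot: [0.001, 0.055, 0.998, 0.0]
wrist_force: [-0.0, -0.4, -1.0]
finger_gap: 0.0501
grasp_force: 0.0
```

```bash
python3 go.py .5803 .0638 .17 -.1108
```

```text
t 14.07 pos [0.6657 0.1119 0.18  ] yaw -0.11 F [-0.  -0.4 -1. ] j7 1.14 d [ 0.0796 -0.0572  0.0098] n 2.4 turn 0.001
```

Call:
drive_effector(steps={"increments": [[0.05, 0.025, -0.018, 0, 0], [0.05, 0.05, -0.036, 0, 0], [0.05, 0.08, -0.056, 0, 0], [0.05, 0.08, -0.056, 0, 0], [0.05, 0.08, -0.056, 0, 0], [0.05, 0.08, -0.056, 0, 0]]})

```text
time_s: 14.57
tool_pos: [0.5793, 0.0646, 0.1783]
tcp_rot: [-0.001, 0.055, 0.998, 0.0]
wrist_force: [1.4, 0.3, -0.7]
finger_gap: 0.0496
grasp_force: 0.0
```

```bash
python3 go.py .5803 .0638 .088 -.1108;  python3 - <<'E'
from station import bot, eyes, telemetry
import cv2
a=eyes.read_camera("scene")["img"]
cv2.imwrite("pics/h.png",cv2.resize(a[180:280,310:430],None,fx=6,fy=6,interpolation=2))
E
```

```text
t 14.57 pos [0.5793 0.0646 0.1783] yaw -0.111 F [ 1.4  0.3 -0.7] j7 1.18 d [-0.0012 -0.0007  0.0903] n 2.2 turn 0.000
```

View pics/h.png

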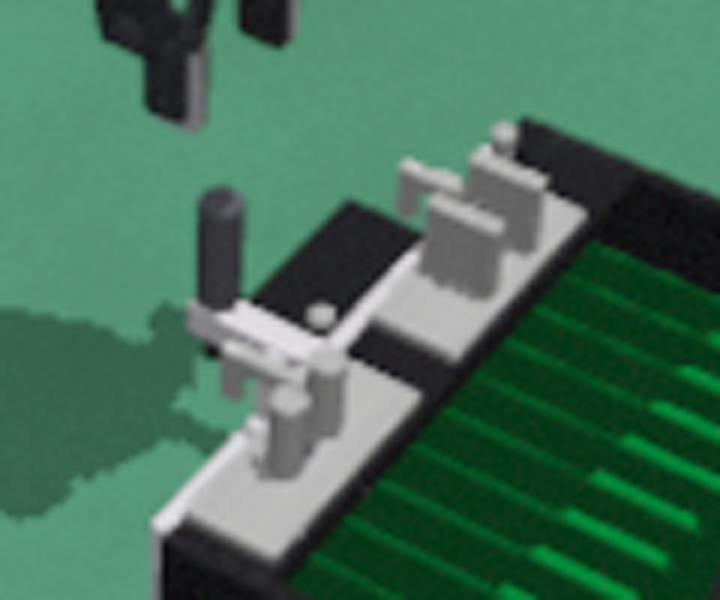

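The picture shows both catches squeezed together: pins at crop (288,400) and (327,355), plates close together at (465,235) and (508,190). The gate is still shut, and the handle top at (222,195) is under the open fingers. I grip the handle now.

Call:
drive_effector(steps={"increments": [[0.05, 0, 0, 0.02, 0], [0.05, 0, 0, 0.05, 0], [0.05, 0, 0, 0.075, 0], [0.05, 0, 0, 0.09, 0], [0.05, 0, 0, 0.09, 0], [0.05, 0, 0, 0.09, 0]]})

```text
time_s: 15.12
tool_pos: [0.5801, 0.0652, 0.0883]
tcp_rot: [-0.001, 0.055, 0.998, 0.0]
wrist_force: [-0.1, -0.1, 0.8]
finger_gap: 0.0496
grasp_force: 0.0
```

```bash
python3 go.py .5803 .0638 .088 -.1108
```

```text
t 15.12 pos [0.5801 0.0652 0.0883] yaw -0.11 F [-0.1 -0.1  0.8] j7 1.16 d [-0.0004 -0.0014  0.0003] n 0.0 turn 0.001
```

Call:
drive_effector(steps={"increments": [[0, 0, 0, 0, 0], [0, 0, 0, 0, 0], [0, 0, 0, 0, 0], [0, 0, 0, 0, 0], [0, 0, 0, 0, 0], [0, 0, 0, 0, 0]]}, squeeze=60)

```text
time_s: 15.62
tool_pos: [0.5808, 0.0644, 0.0907]
tcp_rot: [0.001, 0.055, 0.998, 0.0]
wrist_force: [-0.8, -0.6, 6.7]
finger_gap: 0.0166
grasp_force: 58.5Traceback (most recent call last):
```

Create arc.py:
```python
import numpy as np
from station import bot, eyes, telemetry
from scipy.spatial.transform import Rotation as Ro
s=telemetry.sense();q=s['tcp_rot'];M=Ro.from_quat([q[1],q[2],q[3],q[0]]).as_matrix()
H=np.array([.6441,.1823]);v=s['tool_pos'][:2]-H;v0=np.array([.5803,.0638])-H
th=np.arctan2(v0[1],v0[0])-np.arctan2(v[1],v[0]);print('theta',th,'r',np.linalg.norm(v),s['tool_pos'].round(4),s['wrist_force'].round(1),s['finger_gap'].round(4))
for t in np.arange(.15,1.56,.1):
    c,n=np.cos(t),np.sin(t);w=np.array([[c,n],[-n,c]])@v0+H
    print(round(t,2),(M.T@np.r_[w-s['tool_pos'][:2],0]).round(3))
```

```bash
python3 arc.py
```

```text
  File "arc.py", line 6, in <module>
    th=np.arctan2(v0[1],v0[0])-np.arctan2(v[1],v[0]);print('theta',th,'r',np.linalg.norm(v),s['tool_pos'].round(4),s['wrist_force'].round(1),s['finger_gap'].round(4))
                                                                                                                                             ^^^^^^^^^^^^^^^^^^^^^
AttributeError: 'float' object has no attribute 'round'
```

```bash
sed -i "s/s\['finger_gap'\].round(4)/s['finger_gap']/" arc.py; python3 arc.py
```

```text
theta -0.0013797706129299314 r 0.13381107317315902 [0.5808 0.0644 0.0907] [-0.8 -0.6  6.7] 0.01659043226708744
0.15 [ 0.019  0.008 -0.   ]
0.25 [ 0.03   0.016 -0.   ]
0.35 [ 0.04   0.024 -0.   ]
0.45 [ 0.05   0.034 -0.   ]
0.55 [ 0.058  0.044 -0.   ]
0.65 [ 0.066  0.055 -0.   ]
0.75 [ 0.072  0.067 -0.   ]
0.85 [ 0.077  0.08  -0.   ]
0.95 [ 0.081  0.092 -0.   ]
1.05 [ 0.083  0.106 -0.   ]
1.15 [ 0.085  0.119 -0.   ]
1.25 [ 0.085  0.133 -0.   ]
1.35 [ 0.083  0.146 -0.   ]
1.45 [ 0.08   0.159 -0.   ]
1.55 [ 0.076  0.172 -0.   ]
```

Call:
drive_effector(steps={"increments": [[0, 0.006, 0.003, 0, 0], [0, 0.012, 0.005, 0, 0], [0, 0.019, 0.008, 0, 0], [0, 0.03, 0.016, 0, 0], [0, 0.04, 0.024, 0, 0], [0, 0.05, 0.034, 0, 0], [0, 0.05, 0.034, 0, 0]]})

```text
time_s: 16.2
tool_pos: [0.5331, 0.1075, 0.0906]
tcp_rot: [0.001, 0.053, 0.999, 0.001]
wrist_force: [1.4, 0.4, 8.4]
finger_gap: 0.0166
grasp_force: 59.0
```

```bash
python3 arc.py
```

```text
theta 0.48426290599813226 r 0.13382866224796378 [0.5331 0.1075 0.0906] [1.4 0.4 8.4] 0.01661088603471748
0.15 [-0.034 -0.029 -0.   ]
0.25 [-0.022 -0.022 -0.   ]
0.35 [-0.012 -0.013 -0.   ]
0.45 [-0.002 -0.004 -0.   ]
0.55 [0.006 0.006 0.   ]
0.65 [0.013 0.018 0.   ]
0.75 [0.02 0.03 0.  ]
0.85 [0.025 0.042 0.   ]
0.95 [0.029 0.055 0.   ]
1.05 [0.031 0.068 0.   ]
1.15 [0.032 0.082 0.   ]
1.25 [0.032 0.095 0.   ]
1.35 [0.03  0.108 0.   ]
1.45 [0.027 0.122 0.   ]
1.55 [0.023 0.134 0.   ]
```

Call:
drive_effector(steps={"increments": [[0, 0.006, 0.006, 0, 0], [0, 0.013, 0.018, 0, 0], [0, 0.02, 0.03, 0, 0], [0, 0.025, 0.042, 0, 0], [0, 0.029, 0.055, 0, 0], [0, 0.031, 0.068, 0, 0], [0, 0.032, 0.082, 0, 0], [0, 0.032, 0.082, 0, 0]]})

```text
time_s: 16.87
tool_pos: [0.5104, 0.1925, 0.0906]
tcp_rot: [0.0, 0.053, 0.999, 0.001]
wrist_force: [-0.6, -1.5, 11.3]
finger_gap: 0.0167
grasp_force: 59.4
```

```bash
python3 arc.py
```

```text
theta -5.130216217363811 r 0.13409720574845324 [0.5104 0.1925 0.0906] [-0.6 -1.5 11.3] 0.016699978432906694
0.15 [-0.065 -0.112 -0.   ]
0.25 [-0.054 -0.104 -0.   ]
0.35 [-0.044 -0.096 -0.   ]
0.45 [-0.034 -0.086 -0.   ]
0.55 [-0.026 -0.076 -0.   ]
0.65 [-0.018 -0.064 -0.   ]
0.75 [-0.012 -0.052 -0.   ]
0.85 [-0.007 -0.04  -0.   ]
0.95 [-0.003 -0.027 -0.   ]
1.05 [-0.001 -0.014 -0.   ]
1.15 [ 0. -0. -0.]
1.25 [0.    0.013 0.   ]
1.35 [-0.001  0.026  0.   ]
1.45 [-0.004  0.04   0.   ]
1.55 [-0.008  0.052  0.   ]
```

Call:
drive_effector(steps={"increments": [[0, 0, 0.008, 0, 0], [0, 0, 0.017, 0, 0], [0, -0.001, 0.026, 0, 0], [0, -0.003, 0.035, 0, 0], [0, -0.005, 0.042, 0, 0], [0, -0.005, 0.042, 0, 0], [0, -0.005, 0.042, 0, 0], [0, -0.005, 0.042, 0, 0]]})

```text
time_s: 17.53
tool_pos: [0.5188, 0.2306, 0.0906]
tcp_rot: [-0.001, 0.055, 0.998, -0.0]
wrist_force: [-4.1, -0.9, 14.2]
finger_gap: 0.0162
grasp_force: 59.5
```

```bash
python3 arc.py | head -1
```

```text
theta -4.8384631087570185 r 0.13432393088566782 [0.5188 0.2306 0.0906] [-4.1 -0.9 14.2] 0.016229770651199526
```

Call:
drive_effector(steps={"increments": [[0, 0, 0, 0, 0], [0, 0, 0, 0, 0], [0, 0, 0, 0, 0], [0, 0, 0, 0, 0], [0, 0, 0, 0, 0], [0, 0, 0, 0, 0]]})

```text
time_s: 18.03
tool_pos: [0.5187, 0.2304, 0.0906]
tcp_rot: [-0.001, 0.055, 0.998, -0.0]
wrist_force: [-4.4, -0.9, 11.5]
finger_gap: 0.0165
grasp_force: 59.5
```

```bash
python3 arc.py | head -1
```

Run:
```python
from station import bot, eyes, telemetry
import cv2,numpy as np
from geo import proj
b=eyes.read_camera("scene")["img"];t=eyes.read_camera("top")["img"];cv2.imwrite("pics/s9.png",b);cv2.imwrite("pics/t9.png",t)
a=cv2.imread("pics/s3.png")
print('relay patch change',np.abs(b[290:350,180:225].astype(int)-a[290:350,180:225]).mean(axis=2).mean())
# plate/pin brightness profile along catch at pin mid height, now vs locked
o=cv2.imread("pics/s0.png") if False else cv2.imread("pics/scene0.png")
from geo import place
p=[.6314,.0681,-.1108,-.0016]
for y0 in(-.075,.045):
    for im in(o,b):
        print(y0,[int(cv2.getRectSubPix(im,(1,1),tuple(map(float,proj('s',place(p,np.array((.03,y0+d/1000,.131)))))))[0,0,1]) for d in range(-34,36,2)])
```

```text
theta -4.840267475035568 r 0.13432533001264543 [0.5187 0.2304 0.0906] [-4.4 -0.9 11.5] 0.016514466080786896
relay patch change 9.499012345679013
-0.075 [118, 102, 106, 137, 163, 182, 184, 184, 181, 179, 179, 177, 163, 148, 145, 162, 169, 137, 109, 104, 100, 99, 93, 99, 125, 151, 173, 183, 183, 181, 174, 165, 146, 140, 144]
-0.075 [179, 175, 167, 158, 127, 93, 98, 111, 144, 169, 181, 184, 183, 174, 158, 132, 101, 97, 99, 113, 144, 173, 182, 185, 183, 175, 151, 96, 41, 33, 33, 33, 33, 33, 37]
0.045 [98, 102, 122, 148, 175, 182, 182, 184, 182, 175, 154, 143, 132, 122, 111, 99, 101, 105, 109, 108, 101, 100, 99, 99, 98, 99, 105, 124, 153, 174, 172, 152, 99, 47, 38]
0.045 [98, 99, 100, 100, 100, 100, 99, 121, 152, 173, 179, 167, 141, 117, 109, 105, 100, 100, 99, 99, 98, 104, 125, 152, 173, 176, 153, 111, 53, 26, 25, 28, 33, 31, 32]
```

```bash
python3 -c "
from station import bot, eyes, telemetry
print(bot.close_job())"
```

```text
the job is handed in; nothing more can be done
None
```

I handed the job in at about 18 s with the relay seated in the oblong nest, both catches squeezed fully together (round first), and the gate held by its handle at about 1.44 rad; the hand-in returned no verdict.

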